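# Cover the flake mill, then hold its hidden adjuster bolt on the mark

## Task

The flake mill's adjuster bolt has sprung off its mark and I want to lock it with the nut on the front of the bracket. First set the loose cover onto the mill's open pot, down on the rim and level and not dropped, so that nothing falls in; then reach down into the gap behind the bracket, grip the bolt's hidden hex head and turn it until the pointer at the front stands straight up at the long middle line of its scale. Hold it firmly there so that its spring cannot turn it back, leave the other things on the bench alone, and finish while still holding the head.

Things in the scene. Friction and masses are not known exactly. Their poses are not given: they have to be found in the camera images.
- cover_knob (a point): Middle of the upright cylindrical black knob (26 mm diameter, 28 mm tall: 15 mm below to 13 mm above this point) on the loose round aluminium cover, which lies flat on the bench, knob up; z is the cover's axis, up. This point is 38 mm above the cover's underside and 21 mm above the top of its flange.
- cover_seat (a point): Centre of the underside of the cover's flange (99 mm diameter, 5 to 7 mm thick), 28 mm below cover_knob on the same axis: this face comes to rest on the pot's rim. Under it is a plug, 74 mm diameter, 10 mm deep, tapered at its lower end, that enters the pot.
- pot_rim (a point): Centre of the mouth of the mill's round upright pot, in the plane of its rim, 96 mm above the bench; mouth 82 mm across, wall 5 mm. Axes are the mill's: x from its front (bracket, nut) to its back, y to its left, z up. The mill is fixed, at another place and angle each time. The pot's axis lies 37 mm behind and 150 mm to the left of bolt_head.
- bolt_head (a point): Centre of the steel hex head of the bolt, 24 mm across flats, 18 mm thick, 105 mm above the bench. x is the bolt's axis: level, along the mill's x, away from the bracket. y is the normal of the left of two opposite, nearly upright flats (13.9 mm tall, 18 mm long), which lean by the angle of joint bolt. Bracket plate's back face: 25 mm in front of this point; gear housing: 35 mm behind it.
- bracket_top (a point): Top edge of the bracket's upright steel plate (8 mm thick, 124 mm wide), 34 mm above and 29 mm in front of bolt_head. The gap behind it is open above and free left and right of the head, but a flat rocker (15 to 22 mm in front of bolt_head) and a 27 mm collar (9 to 15 mm) lie along the bracket. Gear housing beyond: top 21 mm above bolt_head, a plug 4 mm more.
- bolt (a joint): Angle of bolt, head, nut and pointer about the mill's x axis, rad: 0 with the pointer straight up, on the long middle line, and two flats upright; positive leans pointer and flats to the mill's right (-y). Starts between 0.30 and 0.60. Turning it toward 0 works against a light spring (with friction under 0.1 N m in all); let go at 0, it turns back to about 0.25. Free from -0.5 to 0.8.
- pointer_tip (a point): Tip of the small dark steel pointer that turns with the bolt, on the front of the bracket above the nut, 24.5 mm from the bolt's axis; it points at an arc of short black lines, one every 10 degrees; the line straight up and the two end ones (50 degrees) are longer.
- cover: The whole loose cover, 99 mm across and 51 mm high, about 0.15 to 0.25 kg; origin at the centre of the plug's underside, 10 mm below cover_seat.
- spanner: Bystander: steel combination spanner 170 mm long, 7 mm thick, lying before the mill; origin on its underside.
- end_cutters: Bystander: end cutters with red handles, 162 mm long, right of the mill; origin at the centre of the underside.
- knob_violet: Bystander: round moulded knob, 44 mm across, 24 mm high; origin at the centre of the underside.
- knob_blue: Bystander: round moulded knob, 38 mm across, 21 mm high; origin at the centre of the underside.
- disc_green: Bystander: flat round moulded knob, 42 mm across, 11 mm high; origin at the centre of the underside.
- snap_blank_a: Bystander: flat moulded snap hook ring, 51 x 110 x 11 mm; origin at the centre of the underside.

How it is judged:
By the outcome, as a careful person would: the job done as asked, in the order asked, and still so for the second after the job is handed in, while the arm keeps its last pose, push and grip.
It also fails if it takes over 51 s, if anything falls off the work surface, if the arm or the gripper's body presses on something with over 40 N, if the wrist force passes 120 N, or if a joint passes its speed limit or range.

## Robot

A 6-joint arm with a two-finger parallel gripper is mounted at the origin on a cart in front of the work surface, level with it; the furniture and walls round the work are solid. World frame = base frame: x ahead of the robot, y to its left, z up, the work surface at z = 0. Lengths are in m, angles in rad, forces in N, time in s.
With the tool pointing down it reaches from about 0.35 to 0.85 m from the base axis. Payload 8.1 kg.
Tool frame: the origin (TCP) lies between the finger pads; the fingertips stand manip.nose_length ahead of it and the grasp point (between the pads) lies 11 mm behind it (manip.nose_length is the distance from the TCP to the fingertips, in m); z points along the fingers, y is the direction in which the jaws open and shut (so a half turn about z gives the same grasp; the last joint's range is limited). The gripper opens to 93 mm and grips with 3 to 60 N. Pads are 15 mm wide; open, the fingers measure 128 mm over their backs; the gripper's body (75 mm by 188 mm) begins 65 mm behind the grasp point.
Start: joints at [-1.269, 0.13, 1.488, -0, 1.523, -0.085], TCP at [0.226, -0.556, 0.227] pointing down, gripper open.
Joint ranges: [-2.96, 2.96], [-0.89, 2.26], [0.02, 2.5], [-1.34, 4.48], [0, 2.73], [-2.66, 2.66]. Speed limits (rad/s): [2.39, 2.39, 2.79, 3.14, 3.14, 3.14].

## Interface

Orientations are given as a unit quaternion [w, x, y, z].
In Python, from workcell import manip, eyes gives the robot as it stands.
- The arm moves only by the shell command python3 -m pendant 'ROWS'. ROWS is JSON, a list of rows, each an object with "gripper": the finger opening in cm, from 0 to 9.3; "translation": the shift along the tool's x, y, z in cm, a list of three; "delta_rot": the turn, a rotation vector about the tool's x, y, z in degrees, a list of three. A call has exactly 10 rows; each row is the pose to reach, as a shift and turn from the pose commanded when the call began, along the tool's axes at that moment; what a row does not reach only later rows make up. A row lasts 1/12 s, in which the tool goes at most 41.7 mm and 7.16 degrees, less where a joint would pass 70% of its speed; a pose out of reach is approached as far as the arm can. A call with a gripper value outside its range is refused whole. The fingers move at their own pace and stop on an object; the grip force is fixed at half the most. Time passes only in rows, so rows that repeat a pose let the fingers close, or fill a call up. It gives the time, the measured TCP pose, the force and the opening at its end, in the units of the state.
- manip.observe(): the state, without advancing time (a new reading comes with each control period).
- eyes.grab_frame(name): name is "scene" or "side" or "wrist"; returns a dict with "color" (420x560x3 uint8, red, green, blue), "intrinsics" (3x3 intrinsics, pixels), "dist_coeffs" ([k1, k2, p1, p2, k3] as OpenCV has them; the pictures are not rectified), "extrinsics" (4x4, takes a point from world to camera coordinates). Camera axes: x right, y up, looking along -z (the intrinsics and any distortion apply to the point x, -y, -z); pixel columns grow to the right and rows downward; lengths in m; the calibration is good to about 2 mm. A picture is of the moment at which its call begins. There is no depth.
- manip.close_job(): hands the job in, once; it reports no verdict.
Trained networks look in a picture, given as the dict that the camera call returned (one of the last four; its "shot" number tells which), for a name from the list of things; names that differ only in an ending like _2 or _b are one class to them, and where a whole thing is asked for, a point or a joint stands for the part that bears it (a point fixed in the world has none). Each returns a list of dicts, best first, with "confidence" (0 to 1); they miss things now and then, are a little off and sometimes report something else, mostly with a low value. They report only what shows in the picture. A call takes as long as a camera call.
- eyes.recognise(picture, name): "point" ([column, row] in pixels, amid what is visible of it).
- eyes.outline_of(picture, name): "mask" (420x560 bool, what is visible of it) and "point" ([column, row] in pixels, amid what is visible of it).
- eyes.spot_point(picture, name): "point" ([column, row] in pixels: a listed point, or the origin of a listed thing).
The state is a dict: "t": time; "joint_positions": joint angles; "dq": joint speeds; "joint_torque": joint torques, N m; "tcp_pos": TCP position; "orientation": TCP orientation; "force": force on the tool from outside, world axes, zero at the start; "ft_torque": the same for the moment, N m; "width": finger opening in m.
Only numpy, scipy, OpenCV 4.12 (cv2) and the standard library are available. Lean on these libraries where they do the work, as an engineer would, in place of code of your own. Each camera call takes 0.05 s, during which the arm holds its last target. There are 200 camera calls.

## Working session

There is one attempt and no reset: what is moved stays moved. The work goes in short steps, Python scripts to look and compute and a shell command to move; the robot and the scene stay as the last step left them, time stands still between calls to the robot, and variables do not carry over. Pictures are saved under pics/ and viewed, about 8 in all and at most 12, crops included, and the job is handed in when it is done.

```bash
mkdir -p pics; ls; cat > h.py <<'E'
import numpy as np, cv2
from scipy.spatial.transform import Rotation as R
from workcell import manip, eyes
def grab(n,save=None):
    p=eyes.grab_frame(n)
    if save: cv2.imwrite('pics/'+save,p['color'][:,:,::-1])
    return p
def ray(p,uv):
    u=cv2.undistortPoints(np.array([[uv]],float),np.array(p['intrinsics']),np.array(p['dist_coeffs']))[0,0]
    E=np.array(p['extrinsics']); d=E[:3,:3].T@np.array([u[0],-u[1],-1]); o=-E[:3,:3].T@E[:3,3]
    return o,d/np.linalg.norm(d)
def proj(p,X):
    E=np.array(p['extrinsics']); X=np.atleast_2d(X)@E[:3,:3].T+E[:3,3]
    return cv2.projectPoints(X*[1,-1,-1],np.zeros(3),np.zeros(3),np.array(p['intrinsics']),np.array(p['dist_coeffs']))[0][:,0]
def onz(p,uv,z):
    o,d=ray(p,uv); return o+d*(z-o[2])/d[2]
def tri(prs):
    A=0;b=0
    for p,uv in prs:
        o,d=ray(p,uv); M=np.eye(3)-np.outer(d,d); A=A+M; b=b+M@o
    return np.linalg.solve(A,b)
def pose():
    s=manip.observe(); return np.array(s['tcp_pos']),R.from_quat(np.array(s['orientation'])[[1,2,3,0]]),s
def goal(X,Rg):
    x,r,s=pose(); print('shift cm',np.round(r.inv().apply(np.array(X)-x)*100,2),'rot deg',np.round((r.inv()*Rg).as_rotvec(degrees=True),2))
E
cat > m1.py <<'E'
from h import *
print(manip.nose_length, manip.observe())
for c in ['scene','side','wrist']:
    p=grab(c,c+'1.png'); E=np.array(p['extrinsics']); print(c,'cam',np.round(-E[:3,:3].T@E[:3,3],3))
    for n,z in [('cover_knob',.038),('cover_seat',.01),('pot_rim',.096),('bolt_head',.105),('bracket_top',.139),('pointer_tip',.128)]:
        for d in eyes.spot_point(p,n)[:2]: print(n,np.round(d['point'],1),round(d['confidence'],2),np.round(onz(p,d['point'],z),4))
E
python3 m1.py
```

```text
pics
0.008 {'t': 0.0, 'joint_positions': array([-1.26943140e+00,  1.31155596e-01,  1.48926098e+00, -2.96193198e-05,
        1.52300552e+00, -8.54035452e-02]), 'dq': array([ 1.33233638e-03, -3.52304087e-05,  7.93261414e-04, -4.52832740e-04,
       -6.48525667e-04,  6.08839838e-04]), 'joint_torque': array([-6.15497993e-04, -5.59838676e+01, -4.91765249e+01,  7.69159477e-02,
        3.58450657e-02, -1.73547960e-04]), 'tcp_pos': array([ 0.22616268, -0.55514722,  0.22560082]), 'orientation': array([-9.07798341e-04,  9.81358921e-01,  1.92181767e-01, -1.13286215e-04]), 'force': array([ 0.95042077, -0.74582986,  0.99036612]), 'ft_torque': array([-0.03950488, -0.00903448,  0.02778266]), 'width': 0.0931192164598992}
scene cam [-0.12   0.618  0.975]
cover_knob [212.8 268.7] 0.6 [0.5149 0.2351 0.038 ]
cover_seat [216.6 277.5] 0.6 [0.5043 0.2349 0.01  ]
cover_seat [299.4 179.9] 0.18 [ 0.6155 -0.2005  0.01  ]
pot_rim [251.  198.9] 0.74 [0.5913 0.0276 0.096 ]
bolt_head [300.7 182.6] 0.44 [ 0.5323 -0.1139  0.105 ]
bracket_top [305.7 179.4] 0.91 [ 0.506 -0.105  0.139]
pointer_tip [313.3 178.1] 0.62 [ 0.5027 -0.1339  0.128 ]
side cam [0.224 0.973 0.955]
cover_knob [261.2 277.6] 0.63 [0.5038 0.2359 0.038 ]
cover_seat [263.  285.6] 0.84 [0.4989 0.2387 0.01  ]
pot_rim [256.4 206.8] 0.83 [0.5849 0.0293 0.096 ]
bolt_head [217.9 328.1] 0.56 [0.5297 0.4562 0.105 ]
bracket_top [292.1 167.9] 0.9 [ 0.5205 -0.1297  0.139 ]
pointer_tip [258.2 207.5] 0.73 [0.5656 0.0659 0.128 ]
pointer_tip [298.3 170.9] 0.43 [ 0.5017 -0.1344  0.128 ]
wrist cam [ 0.299 -0.527  0.385]
```

```bash
python3 - <<'E'
import cv2,numpy as np
a=cv2.imread('pics/scene1.png')[130:330,150:400];b=cv2.imread('pics/side1.png')[130:330,150:400]
cv2.imwrite('pics/v1.png',cv2.resize(np.hstack([a,b]),(800,320),interpolation=cv2.INTER_CUBIC))
E
```

```text
(no output)
```

View pics/v1.png

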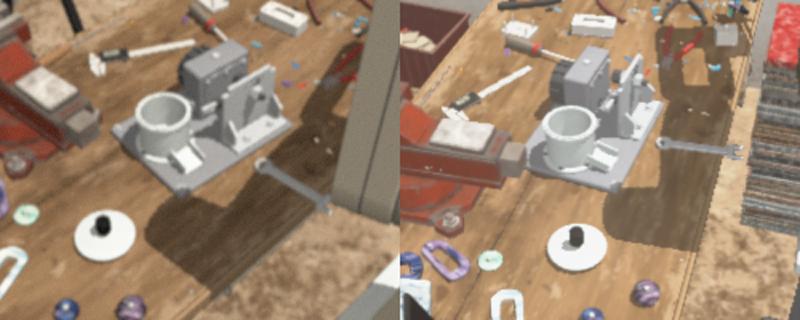

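View pics/scene1.png

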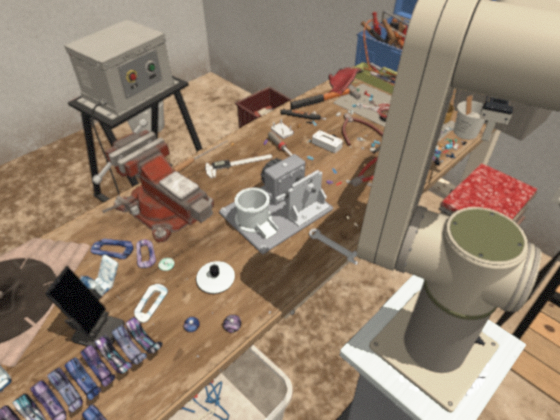

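```bash
cat > m2.py <<'E'
from h import *
s=grab('scene');d=grab('side')
P={}
for n in ['cover_knob','cover_seat','pot_rim','bracket_top']:
    a=eyes.spot_point(s,n)[0]['point'];b=eyes.spot_point(d,n)[0]['point'];P[n]=tri([(s,a),(d,b)]);print(n,np.round(P[n],4))
v=(P['pot_rim']-P['bracket_top'])[:2];print('yaw',np.degrees(np.arctan2(v[1],v[0]))-np.degrees(np.arctan2(150,66)))
x,r,_=pose();print(r.as_matrix().round(3))
goal([.507,.236,.20],R.from_euler('z',0,degrees=True)*R.from_euler('x',180,degrees=True))
E
python3 m2.py
```

```text
cover_knob [ 0.9445 -0.9101 -1.2761]
cover_seat [0.2482 0.391  0.5086]
pot_rim [0.5797 0.0353 0.1044]
bracket_top [ 0.5137 -0.1306  0.1263]
yaw 2.073735302268915
[[ 0.926  0.377  0.   ]
 [ 0.377 -0.926 -0.   ]
 [ 0.     0.    -1.   ]]
shift cm [ 55.85 -62.73   2.66] rot deg [ 0.   -0.   22.16]
```

```bash
python3 -m pendant '[{"gripper":9.3,"translation":[4,-4.4,0],"delta_rot":[0,0,4]},{"gripper":9.3,"translation":[8,-9,0],"delta_rot":[0,0,8]},{"gripper":9.3,"translation":[12,-13.4,0],"delta_rot":[0,0,12]},{"gripper":9.3,"translation":[16,-18,0],"delta_rot":[0,0,16]},{"gripper":9.3,"translation":[20,-22.4,0],"delta_rot":[0,0,20]},{"gripper":9.3,"translation":[24,-27,0],"delta_rot":[0,0,22]},{"gripper":9.3,"translation":[28,-31.4,0],"delta_rot":[0,0,22]},{"gripper":9.3,"translation":[32,-36,0],"delta_rot":[0,0,22]},{"gripper":9.3,"translation":[36,-40.4,0],"delta_rot":[0,0,22]},{"gripper":9.3,"translation":[40,-45,0],"delta_rot":[0,0,22]}]'
python3 -c "
from h import *
goal([.507,.236,.20],R.from_euler('x',180,degrees=True))"
```

```text
t: 2.38
tcp_pos: [0.3657, -0.1611, 0.227]
orientation: [0.0, 1.0, 0.001, 0.001]
force: [1.7, -0.7, 0.3]
width: 0.0931
shift cm [ 14.22 -39.68   2.69] rot deg [ 0.03 -0.06  0.13]
```

```bash
python3 -m pendant '[{"gripper":9.3,"translation":[14.2,-39.7,2.7],"delta_rot":[0,0,0]},{"gripper":9.3,"translation":[14.2,-39.7,2.7],"delta_rot":[0,0,0]},{"gripper":9.3,"translation":[14.2,-39.7,2.7],"delta_rot":[0,0,0]},{"gripper":9.3,"translation":[14.2,-39.7,2.7],"delta_rot":[0,0,0]},{"gripper":9.3,"translation":[14.2,-39.7,2.7],"delta_rot":[0,0,0]},{"gripper":9.3,"translation":[14.2,-39.7,2.7],"delta_rot":[0,0,0]},{"gripper":9.3,"translation":[14.2,-39.7,2.7],"delta_rot":[0,0,0]},{"gripper":9.3,"translation":[14.2,-39.7,2.7],"delta_rot":[0,0,0]},{"gripper":9.3,"translation":[14.2,-39.7,2.7],"delta_rot":[0,0,0]},{"gripper":9.3,"translation":[14.2,-39.7,2.7],"delta_rot":[0,0,0]}]'
cat > m3.py <<'E'
from h import *
p=grab('wrist','wrist2.png')
for n,z in [('cover_knob',.038),('cover_seat',.01),('pot_rim',.096),('bracket_top',.139),('bolt_head',.105)]:
    for d in eyes.spot_point(p,n)[:2]: print(n,np.round(d['point'],1),round(d['confidence'],2),np.round(onz(p,d['point'],z),4))
m=eyes.outline_of(p,'cover')[0]['mask'].astype('uint8')
c=max(cv2.findContours(m,0,2)[0],key=cv2.contourArea);e=cv2.fitEllipse(c);print(e,onz(p,e[0],.016))
goal([.507,.236,.20],R.from_euler('x',180,degrees=True))
E
python3 m3.py
```

```text
t: 3.22
tcp_pos: [0.5047, 0.2313, 0.1999]
orientation: [-0.0, 1.0, 0.002, 0.0]
force: [-0.2, -0.5, 0.7]
width: 0.0931
cover_knob [281.2 195.9] 0.95 [0.5116 0.2324 0.038 ]
cover_seat [277.7 189.9] 0.89 [0.5127 0.2367 0.01  ]
pot_rim [514.  124.4] 0.89 [0.591 0.025 0.096]
((279.1900634765625, 190.35743713378906), (79.79181671142578, 80.81932067871094), 103.43700408935547) [0.51338434 0.23483533 0.016     ]
shift cm [ 0.25 -0.81  0.05] rot deg [ 0.01 -0.04  0.1 ]
```

View pics/wrist2.png

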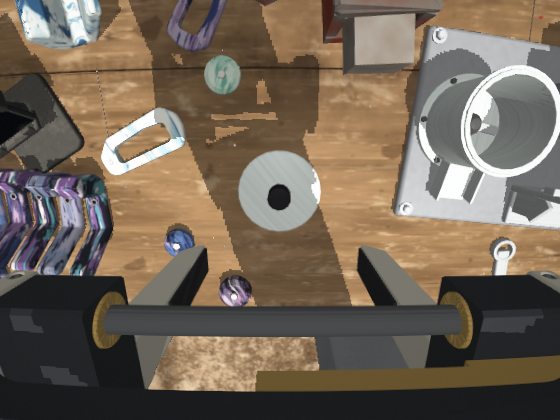

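```bash
python3 -m pendant '[{"gripper":9.3,"translation":[0.7,-0.3,4],"delta_rot":[0,0,0]},{"gripper":9.3,"translation":[0.7,-0.3,8],"delta_rot":[0,0,0]},{"gripper":9.3,"translation":[0.7,-0.3,10],"delta_rot":[0,0,0]},{"gripper":9.3,"translation":[0.7,-0.3,10],"delta_rot":[0,0,0]},{"gripper":9.3,"translation":[0.7,-0.3,10],"delta_rot":[0,0,0]},{"gripper":9.3,"translation":[0.7,-0.3,10],"delta_rot":[0,0,0]},{"gripper":9.3,"translation":[0.7,-0.3,10],"delta_rot":[0,0,0]},{"gripper":9.3,"translation":[0.7,-0.3,10],"delta_rot":[0,0,0]},{"gripper":9.3,"translation":[0.7,-0.3,10],"delta_rot":[0,0,0]},{"gripper":9.3,"translation":[0.7,-0.3,10],"delta_rot":[0,0,0]}]'
cat > m4.py <<'E'
from h import *
p=grab('wrist','wrist3.png')
for n,z in [('cover_knob',.038),('cover_seat',.01)]:
    for d in eyes.spot_point(p,n)[:2]: print(n,np.round(d['point'],1),round(d['confidence'],2),np.round(onz(p,d['point'],z),4))
m=eyes.outline_of(p,'cover')[0]['mask'].astype('uint8')
c=max(cv2.findContours(m,0,2)[0],key=cv2.contourArea);e=cv2.fitEllipse(c);print(e,onz(p,e[0],.016))
x,r,s=pose();print(x,r.as_rotvec(degrees=True))
E
python3 m4.py
```

```text
t: 4.4
tcp_pos: [0.5121, 0.2323, 0.1012]
orientation: [-0.0, 1.0, 0.001, 0.001]
force: [0.3, 0.5, -0.8]
width: 0.093
cover_knob [278.4 231.7] 0.79 [0.5117 0.2352 0.038 ]
cover_seat [278.1 219.2] 0.85 [0.5136 0.2358 0.01  ]
cover_seat [151.4 283.2] 0.38 [0.4485 0.3583 0.01  ]
((278.9725341796875, 220.18421936035156), (105.9162826538086, 110.94527435302734), 89.5242919921875) [0.51452705 0.23496768 0.016     ]
[0.51144018 0.2320742  0.10010047] [-1.79997473e+02 -2.65351016e-01 -3.13823945e-03]
```

```bash
python3 -m pendant '[{"gripper":9.3,"translation":[0.15,-0.3,3],"delta_rot":[0,0,0]},{"gripper":9.3,"translation":[0.15,-0.3,5],"delta_rot":[0,0,0]},{"gripper":9.3,"translation":[0.15,-0.3,6.9],"delta_rot":[0,0,0]},{"gripper":9.3,"translation":[0.15,-0.3,6.9],"delta_rot":[0,0,0]},{"gripper":9.3,"translation":[0.15,-0.3,6.9],"delta_rot":[0,0,0]},{"gripper":2,"translation":[0.15,-0.3,6.9],"delta_rot":[0,0,0]},{"gripper":2,"translation":[0.15,-0.3,6.9],"delta_rot":[0,0,0]},{"gripper":2,"translation":[0.15,-0.3,6.9],"delta_rot":[0,0,0]},{"gripper":2,"translation":[0.15,-0.3,6.9],"delta_rot":[0,0,0]},{"gripper":2,"translation":[0.15,-0.3,6.9],"delta_rot":[0,0,0]}]'
python3 -m pendant '[{"gripper":2,"translation":[0,0,0],"delta_rot":[0,0,0]},{"gripper":2,"translation":[0,0,0],"delta_rot":[0,0,0]},{"gripper":2,"translation":[0,0,0],"delta_rot":[0,0,0]},{"gripper":2,"translation":[0,0,-2],"delta_rot":[0,0,0]},{"gripper":2,"translation":[0,0,-4],"delta_rot":[0,0,0]},{"gripper":2,"translation":[0,0,-7],"delta_rot":[0,0,0]},{"gripper":2,"translation":[0,0,-10],"delta_rot":[0,0,0]},{"gripper":2,"translation":[0,0,-14],"delta_rot":[0,0,0]},{"gripper":2,"translation":[0,0,-17],"delta_rot":[0,0,0]},{"gripper":2,"translation":[0,0,-17],"delta_rot":[0,0,0]}]'
```

```text
t: 5.43
tcp_pos: [0.5135, 0.2352, 0.0319]
orientation: [-0.0, 1.0, 0.001, 0.001]
force: [-0.1, 0.8, -0.1]
width: 0.0643
t: 6.27
tcp_pos: [0.5166, 0.2363, 0.2095]
orientation: [-0.002, 1.0, 0.001, 0.006]
force: [0.6, 0.2, 1.7]
width: 0.02
```

The lift started before the slow fingers had closed; open, look again and retry.

```bash
python3 -m pendant '[{"gripper":6,"translation":[0,0,3],"delta_rot":[0,0,0]},{"gripper":6,"translation":[0,0,6],"delta_rot":[0,0,0]},{"gripper":6,"translation":[0,0,9],"delta_rot":[0,0,0]},{"gripper":6,"translation":[0,0,9],"delta_rot":[0,0,0]},{"gripper":6,"translation":[0,0,9],"delta_rot":[0,0,0]},{"gripper":6,"translation":[0,0,9],"delta_rot":[0,0,0]},{"gripper":6,"translation":[0,0,9],"delta_rot":[0,0,0]},{"gripper":6,"translation":[0,0,9],"delta_rot":[0,0,0]},{"gripper":6,"translation":[0,0,9],"delta_rot":[0,0,0]},{"gripper":6,"translation":[0,0,9],"delta_rot":[0,0,0]}]'; python3 m4.py
```

```text
t: 7.1
tcp_pos: [0.5137, 0.2353, 0.1123]
orientation: [-0.0, 1.0, 0.001, 0.001]
force: [0.5, 0.3, -0.0]
width: 0.0601
cover_knob [282.5 228.2] 0.94 [0.5125 0.2349 0.038 ]
cover_seat [279.9 215.7] 0.8 [0.5151 0.2373 0.01  ]
((282.47698974609375, 218.23135375976562), (101.76629638671875, 105.74675750732422), 92.7425537109375) [0.51450982 0.23493253 0.016     ]
[0.51302448 0.23503159 0.11120767] [-1.79993190e+02 -2.54614238e-01 -2.11264488e-02]
```

View pics/wrist3.png

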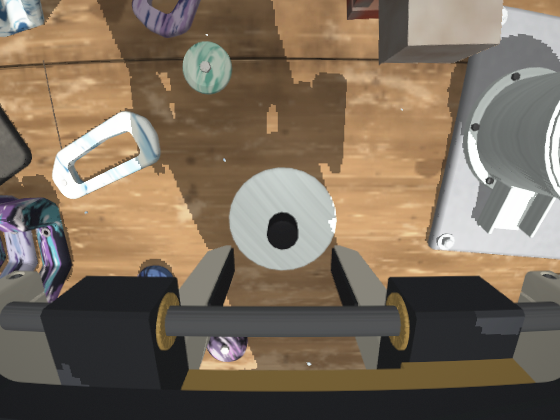

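```bash
python3 -m pendant '[{"gripper":6,"translation":[0.05,0,3],"delta_rot":[0,0,0]},{"gripper":6,"translation":[0.05,0,5.5],"delta_rot":[0,0,0]},{"gripper":6,"translation":[0.05,0,8],"delta_rot":[0,0,0]},{"gripper":6,"translation":[0.05,0,8],"delta_rot":[0,0,0]},{"gripper":2,"translation":[0.05,0,8],"delta_rot":[0,0,0]},{"gripper":2,"translation":[0.05,0,8],"delta_rot":[0,0,0]},{"gripper":2,"translation":[0.05,0,8],"delta_rot":[0,0,0]},{"gripper":2,"translation":[0.05,0,8],"delta_rot":[0,0,0]},{"gripper":2,"translation":[0.05,0,8],"delta_rot":[0,0,0]},{"gripper":2,"translation":[0.05,0,8],"delta_rot":[0,0,0]}]'
python3 -m pendant '[{"gripper":2,"translation":[0,0,0],"delta_rot":[0,0,0]},{"gripper":2,"translation":[0,0,0],"delta_rot":[0,0,0]},{"gripper":2,"translation":[0,0,0],"delta_rot":[0,0,0]},{"gripper":2,"translation":[0,0,0],"delta_rot":[0,0,0]},{"gripper":2,"translation":[0,0,0],"delta_rot":[0,0,0]},{"gripper":2,"translation":[0,0,0],"delta_rot":[0,0,0]},{"gripper":2,"translation":[0,0,0],"delta_rot":[0,0,0]},{"gripper":2,"translation":[0,0,0],"delta_rot":[0,0,0]},{"gripper":2,"translation":[0,0,0],"delta_rot":[0,0,0]},{"gripper":2,"translation":[0,0,0],"delta_rot":[0,0,0]}]'
```

```text
t: 8.13
tcp_pos: [0.5142, 0.2353, 0.0322]
orientation: [-0.0, 1.0, 0.001, 0.001]
force: [0.5, -0.8, 4.3]
width: 0.0251
t: 8.97
tcp_pos: [0.5142, 0.2353, 0.0322]
orientation: [-0.0, 1.0, 0.001, 0.001]
force: [-1.4, -0.8, 7.1]
width: 0.0254
```

```bash
python3 -m pendant '[{"gripper":2,"translation":[0,0,-1],"delta_rot":[0,0,0]},{"gripper":2,"translation":[0,0,-3],"delta_rot":[0,0,0]},{"gripper":2,"translation":[0,0,-6],"delta_rot":[0,0,0]},{"gripper":2,"translation":[0,0,-9],"delta_rot":[0,0,0]},{"gripper":2,"translation":[0,0,-12],"delta_rot":[0,0,0]},{"gripper":2,"translation":[0,2,-15],"delta_rot":[0,0,0]},{"gripper":2,"translation":[0,5,-17],"delta_rot":[0,0,0]},{"gripper":2,"translation":[0,7,-18],"delta_rot":[0,0,0]},{"gripper":2,"translation":[0,8,-18],"delta_rot":[0,0,0]},{"gripper":2,"translation":[0,8,-18],"delta_rot":[0,0,0]}]'
cat > m5.py <<'E'
from h import *
p=grab('wrist','wrist4.png')
for n,z in [('cover_knob',.038),('pot_rim',.096),('bracket_top',.139),('bolt_head',.105)]:
    for d in eyes.spot_point(p,n)[:2]: print(n,np.round(d['point'],1),round(d['confidence'],2),np.round(onz(p,d['point'],z),4))
x,r,s=pose();print(x,r.as_rotvec(degrees=True),s['width'])
E
python3 m5.py
```

```text
t: 9.8
tcp_pos: [0.514, 0.1533, 0.2117]
orientation: [0.0, 1.0, 0.0, 0.001]
force: [-0.2, 0.0, -1.5]
width: 0.0253
cover_knob [282.6 274.7] 0.72 [0.4171 0.1526 0.038 ]
pot_rim [421.5 129.8] 0.77 [0.5933 0.026  0.096 ]
[0.51277257 0.15588736 0.20946773] [179.99456085   0.34239309  -0.23556262] 0.025612363291674024
```

View pics/wrist4.png

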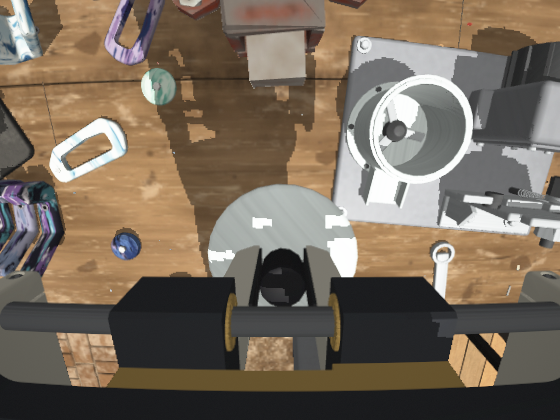

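```bash
python3 -m pendant '[{"gripper":2,"translation":[2.2,3.5,0],"delta_rot":[0,0,0]},{"gripper":2,"translation":[4.4,7,0],"delta_rot":[0,0,0]},{"gripper":2,"translation":[6.6,10.5,0],"delta_rot":[0,0,0]},{"gripper":2,"translation":[7.8,12.9,1],"delta_rot":[0,0,0]},{"gripper":2,"translation":[7.8,12.9,2],"delta_rot":[0,0,0]},{"gripper":2,"translation":[7.8,12.9,4],"delta_rot":[0,0,0]},{"gripper":2,"translation":[7.8,12.9,6],"delta_rot":[0,0,0]},{"gripper":2,"translation":[7.8,12.9,6],"delta_rot":[0,0,0]},{"gripper":2,"translation":[7.8,12.9,6],"delta_rot":[0,0,0]},{"gripper":2,"translation":[7.8,12.9,6],"delta_rot":[0,0,0]}]'
cat > m6.py <<'E'
from h import *
x,r,s=pose();print(x,r.as_rotvec(degrees=True),s['width'],s['force'])
ims=[]
for c in ['scene','side']:
    p=grab(c)
    for n,z in [('pot_rim',.096),('cover_knob',x[2]+.006),('cover_seat',x[2]-.022)]:
        for d in eyes.spot_point(p,n)[:1]: print(c,n,np.round(d['point'],1),round(d['confidence'],2),np.round(onz(p,d['point'],z),4))
    im=p['color'][:,:,::-1].copy()
    u,v=proj(p,[.592,.0265,.1])[0].astype(int); im=im[v-50:v+50,u-60:u+60]; ims.append(cv2.resize(im,None,fx=3.3,fy=3.3,interpolation=cv2.INTER_CUBIC))
cv2.imwrite('pics/v5.png',np.hstack(ims))
E
python3 m6.py
```

```text
t: 10.88
tcp_pos: [0.5922, 0.027, 0.1516]
orientation: [-0.0, 1.0, 0.002, 0.0]
force: [-0.2, -0.2, -1.2]
width: 0.0252
[0.59219047 0.02702924 0.15156215] [-1.79992375e+02 -3.48697954e-01 -5.96578751e-03] 0.025160543518690313 [-0.16341808 -0.17379971 -1.18472329]
scene pot_rim [250.2 200.3] 0.95 [0.5887 0.033  0.096 ]
scene cover_knob [248.7 182.8] 0.56 [0.5929 0.0305 0.1576]
scene cover_seat [251.2 188.3] 0.59 [0.5953 0.021  0.1296]
side pot_rim [258.4 205.4] 0.6 [0.5813 0.0217 0.096 ]
side cover_knob [255.4 189.1] 0.84 [0.587  0.024  0.1576]
side cover_seat [259.4 196.5] 0.82 [0.5773 0.0203 0.1296]
```

View pics/v5.png

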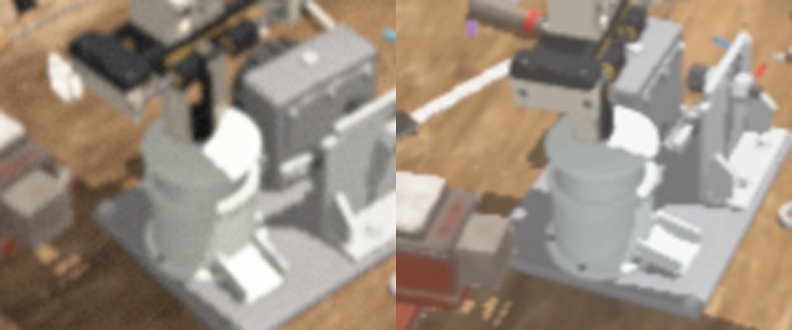

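```bash
python3 -m pendant '[{"gripper":2,"translation":[0,0,1],"delta_rot":[0,0,0]},{"gripper":2,"translation":[0,0,1.8],"delta_rot":[0,0,0]},{"gripper":2,"translation":[0,0,2.1],"delta_rot":[0,0,0]},{"gripper":2,"translation":[0,0,2.3],"delta_rot":[0,0,0]},{"gripper":2,"translation":[0,0,2.5],"delta_rot":[0,0,0]},{"gripper":2,"translation":[0,0,2.6],"delta_rot":[0,0,0]},{"gripper":2,"translation":[0,0,2.7],"delta_rot":[0,0,0]},{"gripper":2,"translation":[0,0,2.8],"delta_rot":[0,0,0]},{"gripper":2,"translation":[0,0,2.8],"delta_rot":[0,0,0]},{"gripper":2,"translation":[0,0,2.8],"delta_rot":[0,0,0]}]'
```

```text
t: 12.12
tcp_pos: [0.5925, 0.0262, 0.1233]
orientation: [0.0, 1.0, 0.001, 0.001]
force: [2.5, -0.8, -2.1]
width: 0.025
```

```bash
python3 -m pendant '[{"gripper":2,"translation":[0,0,0.1],"delta_rot":[0,0,0]},{"gripper":2,"translation":[0,0,0.2],"delta_rot":[0,0,0]},{"gripper":2,"translation":[0,0,0.3],"delta_rot":[0,0,0]},{"gripper":2,"translation":[0,0,0.35],"delta_rot":[0,0,0]},{"gripper":2,"translation":[0,0,0.4],"delta_rot":[0,0,0]},{"gripper":2,"translation":[0,0,0.45],"delta_rot":[0,0,0]},{"gripper":2,"translation":[0,0,0.5],"delta_rot":[0,0,0]},{"gripper":2,"translation":[0,0,0.5],"delta_rot":[0,0,0]},{"gripper":2,"translation":[0,0,0.5],"delta_rot":[0,0,0]},{"gripper":2,"translation":[0,0,0.5],"delta_rot":[0,0,0]}]'
```

```text
t: 12.95
tcp_pos: [0.5925, 0.0262, 0.1183]
orientation: [0.0, 1.0, 0.001, 0.001]
force: [5.3, -0.8, -0.5]
width: 0.0254
```

```bash
python3 -m pendant '[{"gripper":2,"translation":[0.1,0,0],"delta_rot":[0,0,0]},{"gripper":2,"translation":[0.1,0,0.03],"delta_rot":[0,0,0]},{"gripper":2,"translation":[0.1,0,0.06],"delta_rot":[0,0,0]},{"gripper":2,"translation":[0.1,0,0.1],"delta_rot":[0,0,0]},{"gripper":2,"translation":[0.1,0,0.1],"delta_rot":[0,0,0]},{"gripper":2,"translation":[0.1,0,0.1],"delta_rot":[0,0,0]},{"gripper":2,"translation":[0.1,0,0.1],"delta_rot":[0,0,0]},{"gripper":2,"translation":[0.1,0,0.1],"delta_rot":[0,0,0]},{"gripper":2,"translation":[0.1,0,0.1],"delta_rot":[0,0,0]},{"gripper":2,"translation":[0.1,0,0.1],"delta_rot":[0,0,0]}]'
```

```text
t: 13.78
tcp_pos: [0.5929, 0.0262, 0.1182]
orientation: [0.0, 1.0, 0.001, -0.0]
force: [-1.0, -0.9, 9.7]
width: 0.0256
```

```bash
python3 -m pendant '[{"gripper":5,"translation":[0,0,0],"delta_rot":[0,0,0]},{"gripper":5,"translation":[0,0,0],"delta_rot":[0,0,0]},{"gripper":5,"translation":[0,0,0],"delta_rot":[0,0,0]},{"gripper":5,"translation":[0,0,0],"delta_rot":[0,0,0]},{"gripper":5,"translation":[0,0,0],"delta_rot":[0,0,0]},{"gripper":5,"translation":[0,0,0],"delta_rot":[0,0,0]},{"gripper":5,"translation":[0,0,-2],"delta_rot":[0,0,0]},{"gripper":5,"translation":[0,0,-5],"delta_rot":[0,0,0]},{"gripper":5,"translation":[0,0,-9],"delta_rot":[0,0,0]},{"gripper":5,"translation":[0,0,-10],"delta_rot":[0,0,0]}]'
cat > m7.py <<'E'
from h import *
x,r,s=pose();print(x,r.as_rotvec(degrees=True),s['force'],s['width'])
for c in ['wrist','scene','side']:
    p=grab(c,c+'7.png')
    for n,z in [('cover_knob',.124),('cover_seat',.096),('bracket_top',.139),('pointer_tip',.128),('bolt_head',.105)]:
        for d in eyes.spot_point(p,n)[:1]: print(c,n,np.round(d['point'],1),round(d['confidence'],2),np.round(onz(p,d['point'],z),4))
E
python3 m7.py
```

```text
t: 14.62
tcp_pos: [0.5955, 0.0261, 0.2238]
orientation: [0.0, 1.0, 0.001, 0.004]
force: [1.0, 0.3, 0.5]
width: 0.05
[0.59550838 0.0261254  0.22379376] [179.97926253   0.25597669   0.71675375] [0.97674074 0.34624719 0.49386058] 0.050030669932366136
wrist cover_knob [419.9 260.4] 0.74 [ 0.5534 -0.1082  0.124 ]
wrist cover_seat [281.5 216.1] 0.71 [0.5899 0.0267 0.096 ]
wrist bracket_top [283.5 223.5] 0.6 [0.5956 0.0249 0.139 ]
wrist bolt_head [418.  261.9] 0.88 [ 0.543  -0.1163  0.105 ]
scene cover_knob [251.1 190.7] 0.97 [0.5929 0.0239 0.124 ]
scene cover_seat [253.  198.2] 0.95 [0.5894 0.0217 0.096 ]
scene bracket_top [309.9 176.1] 0.56 [ 0.5072 -0.1237  0.139 ]
scene pointer_tip [309.4 177.9] 0.71 [ 0.5112 -0.1267  0.128 ]
scene bolt_head [301.1 179.9] 0.5 [ 0.5395 -0.1233  0.105 ]
side cover_knob [258.1 199. ] 0.89 [0.5797 0.0258 0.124 ]
side cover_seat [258.4 204.8] 0.77 [0.5822 0.0191 0.096 ]
side bracket_top [295.6 169.3] 0.73 [ 0.5082 -0.1255  0.139 ]
side pointer_tip [255.5 205.7] 0.67 [0.5755 0.0606 0.128 ]
side bolt_head [285.9 175. ] 0.7 [ 0.5415 -0.1331  0.105 ]
```

View pics/wrist7.png

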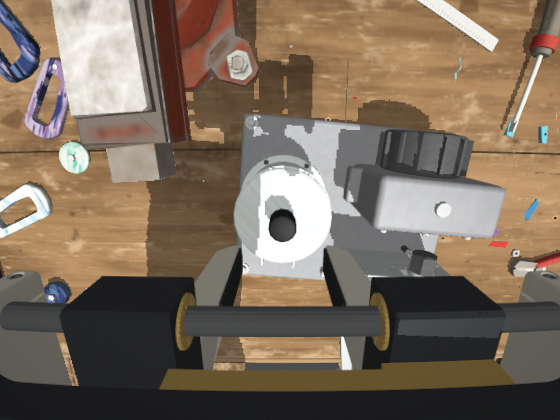

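```bash
python3 -m pendant '[{"gripper":5,"translation":[-4,2,0],"delta_rot":[0,6,0]},{"gripper":5,"translation":[-8,4,0],"delta_rot":[0,12,0]},{"gripper":5,"translation":[-12,7,0],"delta_rot":[0,18,0]},{"gripper":5,"translation":[-16,10,0],"delta_rot":[0,25,0]},{"gripper":5,"translation":[-19.5,12,1],"delta_rot":[0,32,0]},{"gripper":5,"translation":[-19.5,14.6,3],"delta_rot":[0,38,0]},{"gripper":5,"translation":[-19.5,14.6,5],"delta_rot":[0,40,0]},{"gripper":5,"translation":[-19.5,14.6,5],"delta_rot":[0,40,0]},{"gripper":5,"translation":[-19.5,14.6,5],"delta_rot":[0,40,0]},{"gripper":5,"translation":[-19.5,14.6,5],"delta_rot":[0,40,0]}]'
cat > m8.py <<'E'
from h import *
x,r,s=pose();print(x,r.as_matrix().round(3).tolist())
p=grab('wrist','wrist8.png'); np.savez('w8.npz',**{k:np.array(p[k]) for k in ['color','intrinsics','dist_coeffs','extrinsics']})
for n,z in [('bracket_top',.139),('pointer_tip',.128),('cover_seat',.096)]:
    for d in eyes.spot_point(p,n)[:2]: print(n,np.round(d['point'],1),round(d['confidence'],2),np.round(onz(p,d['point'],z),4))
u,v=proj(p,[.512,-.12,.125])[0].astype(int);print(u,v)
im=p['color'][:,:,::-1]; y0=max(v-100,0);x0=max(u-130,0);print('crop',x0,y0)
cv2.imwrite('pics/v8.png',cv2.resize(im[y0:y0+200,x0:x0+260],None,fx=3,fy=3,interpolation=cv2.INTER_CUBIC))
E
python3 m8.py
```

```text
t: 16.35
tcp_pos: [0.4452, -0.1522, 0.1802]
orientation: [-0.01, 0.944, 0.005, 0.33]
force: [-0.3, 0.0, 0.2]
width: 0.0499
[ 0.44524427 -0.15221128  0.18020792] [[0.783, 0.015, 0.622], [0.002, -1.0, 0.022], [0.623, -0.016, -0.782]]
bracket_top [241.7 191.4] 0.58 [ 0.5156 -0.1176  0.139 ]
pointer_tip [258.4 208.9] 0.96 [ 0.5049 -0.1308  0.128 ]
cover_seat [120.4 147.7] 0.96 [0.5894 0.0255 0.096 ]
246 202
crop 116 102
```

View pics/v8.png

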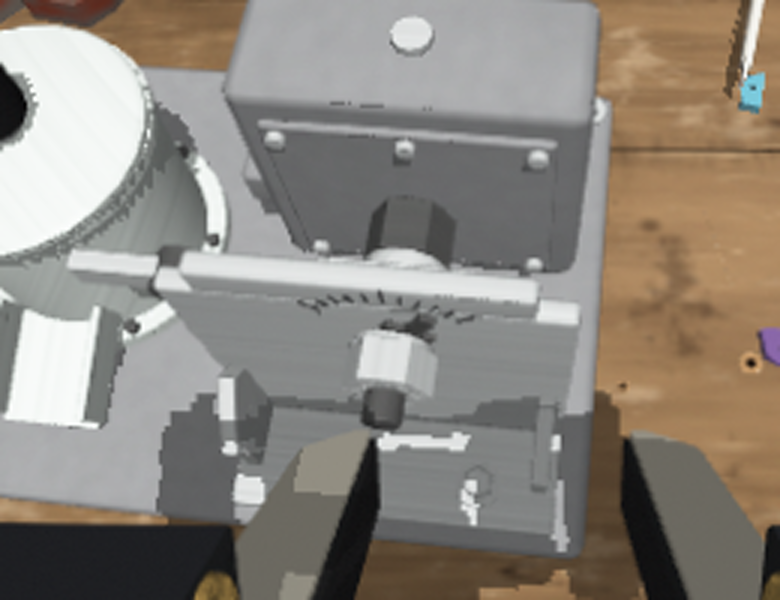

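```bash
cat > m9.py <<'E'
from h import *
f=np.load('w8.npz'); p={k:f[k] for k in f}
C=lambda u,v:(116+u/3,102+v/3)
def seg(a,b,z):
    A=onz(p,C(*a),z);B=onz(p,C(*b),z);d=A-B;print(A.round(4),B.round(4),'yaw',np.degrees(np.arctan2(-d[0],d[1])).round(2),'len',np.hypot(*d[:2]).round(4))
seg((180,284),(535,303),.139); seg((185,255),(535,280),.139); seg((233,95),(590,125),.124)
seg((0,496),(578,554),.012)
for y in (-4,-5,-6,-7):
    Rz=R.from_euler('z',y,degrees=True); T=np.array([.593,.0262,.105])-Rz.apply([.037,.150,0])
    pts={'head':T,'btopF':T+Rz.apply([-.033,0,.034]),'btopB':T+Rz.apply([-.025,0,.034])}
    print(y,T.round(4),{k:((proj(p,v)[0]-[116,102])*3).round(0).tolist() for k,v in pts.items()})
    for th in (.3,.4,.5,.6): print('  tip',th,((proj(p,T+Rz.apply([-.036,-.0245*np.sin(th),.0245*np.cos(th)]))[0]-[116,102])*3).round(0))
E
python3 m9.py
```

```text
[ 0.5106 -0.0639  0.139 ] [ 0.5056 -0.1605  0.139 ] yaw -2.95 len 0.0967
[ 0.5194 -0.0639  0.139 ] [ 0.5124 -0.1605  0.139 ] yaw -4.19 len 0.0968
[ 0.5852 -0.064   0.124 ] [ 0.5736 -0.1781  0.124 ] yaw -5.81 len 0.1147
[0.4773 0.0504 0.012 ] [ 0.4589 -0.1797  0.012 ] yaw -4.57 len 0.2308
-4 [ 0.5456 -0.1209  0.105 ] {'head': [409.0, 232.0], 'btopF': [380.0, 278.0], 'btopB': [384.0, 252.0]}
  tip 0.3 [409. 306.]
  tip 0.4 [418. 308.]
  tip 0.5 [426. 310.]
  tip 0.6 [433. 312.]
-5 [ 0.5431 -0.12    0.105 ] {'head': [406.0, 239.0], 'btopF': [374.0, 286.0], 'btopB': [378.0, 260.0]}
  tip 0.3 [403. 315.]
  tip 0.4 [412. 317.]
  tip 0.5 [420. 319.]
  tip 0.6 [428. 321.]
-6 [ 0.5405 -0.1191  0.105 ] {'head': [402.0, 246.0], 'btopF': [368.0, 295.0], 'btopB': [373.0, 268.0]}
  tip 0.3 [397. 323.]
  tip 0.4 [406. 325.]
  tip 0.5 [414. 328.]
  tip 0.6 [422. 330.]
-7 [ 0.538  -0.1182  0.105 ] {'head': [399.0, 254.0], 'btopF': [361.0, 303.0], 'btopB': [367.0, 276.0]}
  tip 0.3 [391. 332.]
  tip 0.4 [400. 334.]
  tip 0.5 [408. 336.]
  tip 0.6 [416. 339.]
```

```bash
python3 - <<'E'
from h import *
goal([.495,-.121,.215],R.from_euler('z',-4.7,degrees=True)*R.from_euler('x',180,degrees=True)); print(pose()[0],pose()[2]['joint_positions'].round(2))
E
```

```text
shift cm [ 6.16 -2.76  0.32] rot deg [ -2.96 -38.04   5.05]
[ 0.44500039 -0.14875635  0.17892881] [-0.82 -0.89  2.5   0.55  1.13  0.61]
```

```bash
python3 -m pendant '[{"gripper":6,"translation":[1,0,0],"delta_rot":[-0.5,-6,0.8]},{"gripper":6,"translation":[2,-0.5,0],"delta_rot":[-1,-12,1.6]},{"gripper":6,"translation":[3,-1,0],"delta_rot":[-1.5,-18,2.4]},{"gripper":6,"translation":[4,-2,0.1],"delta_rot":[-2,-24,3.2]},{"gripper":6,"translation":[5,-2.5,0.2],"delta_rot":[-2.5,-31,4.2]},{"gripper":6,"translation":[6.2,-2.8,0.3],"delta_rot":[-3,-38,5]},{"gripper":6,"translation":[6.2,-2.8,0.3],"delta_rot":[-3,-38,5]},{"gripper":6,"translation":[6.2,-2.8,0.3],"delta_rot":[-3,-38,5]},{"gripper":6,"translation":[6.2,-2.8,0.3],"delta_rot":[-3,-38,5]},{"gripper":6,"translation":[6.2,-2.8,0.3],"delta_rot":[-3,-38,5]}]'
cat > m10.py <<'E'
from h import *
x,r,s=pose();print(x,r.as_matrix().round(3).tolist())
p=grab('wrist','wrist10.png'); np.savez('w10.npz',**{k:np.array(p[k]) for k in ['color','intrinsics','dist_coeffs','extrinsics']})
for n,z in [('bracket_top',.139),('pointer_tip',.128),('bolt_head',.105)]:
    for d in eyes.spot_point(p,n)[:2]: print(n,np.round(d['point'],1),round(d['confidence'],2),np.round(onz(p,d['point'],z),4))
u,v=proj(p,[.54,-.12,.115])[0].astype(int); y0=max(v-65,0);x0=max(u-65,0);print(u,v,'crop',x0,y0)
a=cv2.resize(p['color'][y0:y0+130,x0:x0+130,::-1],(580,580),interpolation=cv2.INTER_CUBIC)
w=np.load('w8.npz')['color'][:,:,::-1][190:250,210:280]; b=cv2.resize(w,(220,189),interpolation=cv2.INTER_CUBIC)
o=np.zeros((580,800,3),'uint8');o[:,:580]=a;o[:189,580:]=b;cv2.imwrite('pics/v10.png',o)
E
python3 m10.py
```

```text
t: 17.38
tcp_pos: [0.4949, -0.1192, 0.2159]
orientation: [0.001, 0.999, -0.039, 0.002]
force: [0.2, -0.3, 0.8]
width: 0.0602
[ 0.4949007  -0.1192479   0.21587824] [[0.997, -0.078, 0.004], [-0.078, -0.997, -0.002], [0.004, 0.002, -1.0]]
bracket_top [280.  203.2] 0.97 [ 0.5148 -0.1192  0.139 ]
pointer_tip [294.4 207.8] 0.63 [ 0.507 -0.131  0.128]
bolt_head [280.5 164.5] 0.87 [ 0.5427 -0.1217  0.105 ]
278 169 crop 213 104
```

View pics/v10.png

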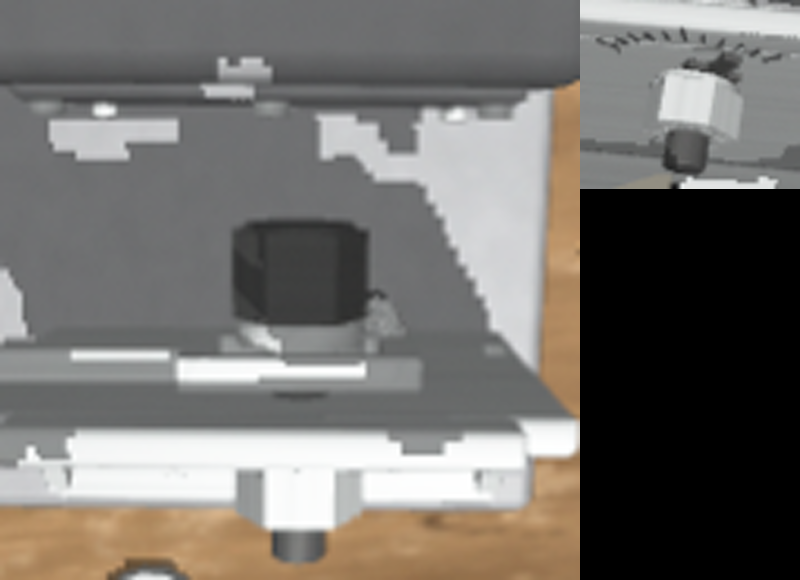

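```bash
cat > g.py <<'E'
from h import *
import sys
phi=float(sys.argv[1]);out=float(sys.argv[2])
Rz=R.from_euler('z',-4.5,degrees=True);Rg=Rz*R.from_euler('x',phi+180,degrees=True)
X=np.array([.5435,-.1215,.105])+Rz.apply([.0015,0,0])+Rg.apply([0,0,.010-out])
print(X.round(4),pose()[0].round(4));goal(X,Rg)
E
python3 g.py 30.4 .085
```

```text
[ 0.542  -0.1595  0.1697] [ 0.4948 -0.1204  0.2168]
shift cm [5.   3.51 4.74] rot deg [ 3.051e+01 -2.900e-01 -2.000e-02]
```

```bash
python3 -m pendant '[{"gripper":4.5,"translation":[2,1,0],"delta_rot":[6,0,0]},{"gripper":4.5,"translation":[4,2,0],"delta_rot":[12,0,0]},{"gripper":4.5,"translation":[5,3,0],"delta_rot":[18,0,0]},{"gripper":4.5,"translation":[5,3.5,1],"delta_rot":[24,0,0]},{"gripper":4.5,"translation":[5,3.5,2.5],"delta_rot":[30.5,-0.3,0]},{"gripper":4.5,"translation":[5,3.5,4],"delta_rot":[30.5,-0.3,0]},{"gripper":4.5,"translation":[5,3.5,4.7],"delta_rot":[30.5,-0.3,0]},{"gripper":4.5,"translation":[5,3.5,4.7],"delta_rot":[30.5,-0.3,0]},{"gripper":4.5,"translation":[5,3.5,4.7],"delta_rot":[30.5,-0.3,0]},{"gripper":4.5,"translation":[5,3.5,4.7],"delta_rot":[30.5,-0.3,0]}]'
python3 g.py 30.4 .0
cat > m11.py <<'E'
from h import *
p=grab('wrist','wrist11.png')
for n,z in [('bolt_head',.105),('bracket_top',.139)]:
    for d in eyes.spot_point(p,n)[:1]: print(n,np.round(d['point'],1),round(d['confidence'],2),np.round(onz(p,d['point'],z),4))
g=pose(); print('finger mid px',proj(p,g[0]-g[1].apply([0,0,.011])), 'head px',proj(p,[.5435,-.1215,.105]),g[2]['width'])
E
python3 m11.py
```

```text
t: 18.42
tcp_pos: [0.5434, -0.1583, 0.1707]
orientation: [-0.261, 0.965, -0.037, 0.01]
force: [0.3, 0.4, 0.8]
width: 0.045
[ 0.5454 -0.1166  0.0964] [ 0.5434 -0.1583  0.1707]
shift cm [-0.11  0.14  8.52] rot deg [0.14 0.1  0.11]
bolt_head [285.7 229.4] 0.71 [ 0.5435 -0.1232  0.105 ]
bracket_top [258.4 274.1] 0.68 [ 0.5165 -0.1161  0.139 ]
finger mid px [[283.00004451 275.29071332]] head px [[283.97389822 229.2565037 ]] 0.044870848886622156
```

View pics/wrist11.png

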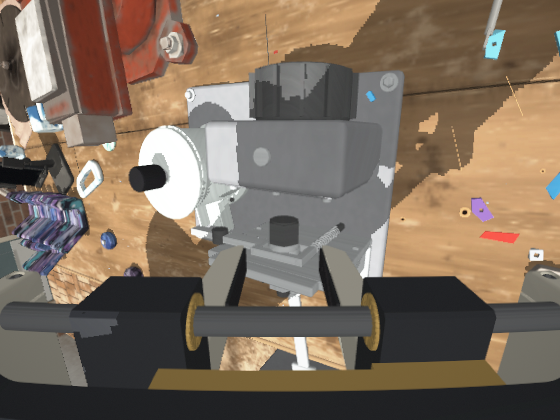

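```bash
python3 -m pendant '[{"gripper":4.5,"translation":[0,0.15,2],"delta_rot":[0,0,0]},{"gripper":4.5,"translation":[0,0.15,3.5],"delta_rot":[0,0,0]},{"gripper":4.5,"translation":[0,0.15,4.5],"delta_rot":[0,0,0]},{"gripper":4.5,"translation":[0,0.15,5.2],"delta_rot":[0,0,0]},{"gripper":4.5,"translation":[0,0.15,5.8],"delta_rot":[0,0,0]},{"gripper":4.5,"translation":[0,0.15,6.2],"delta_rot":[0,0,0]},{"gripper":4.5,"translation":[0,0.15,6.5],"delta_rot":[0,0,0]},{"gripper":4.5,"translation":[0,0.15,6.8],"delta_rot":[0,0,0]},{"gripper":4.5,"translation":[0,0.15,7],"delta_rot":[0,0,0]},{"gripper":4.5,"translation":[0,0.15,7],"delta_rot":[0,0,0]}]'
```

```text
t: 19.4
tcp_pos: [0.5449, -0.1248, 0.1073]
orientation: [-0.262, 0.964, -0.038, 0.008]
force: [0.0, 0.4, 0.4]
width: 0.0454
```

```bash
python3 -m pendant '[{"gripper":4.5,"translation":[0,0,0.3],"delta_rot":[0,0,0]},{"gripper":4.5,"translation":[0,0,0.6],"delta_rot":[0,0,0]},{"gripper":4.5,"translation":[0,0,0.9],"delta_rot":[0,0,0]},{"gripper":4.5,"translation":[0,0,1.1],"delta_rot":[0,0,0]},{"gripper":4.5,"translation":[0,0,1.3],"delta_rot":[0,0,0]},{"gripper":4.5,"translation":[0,0,1.4],"delta_rot":[0,0,0]},{"gripper":4.5,"translation":[0,0,1.4],"delta_rot":[0,0,0]},{"gripper":4.5,"translation":[0,0,1.4],"delta_rot":[0,0,0]},{"gripper":4.5,"translation":[0,0,1.4],"delta_rot":[0,0,0]},{"gripper":4.5,"translation":[0,0,1.4],"delta_rot":[0,0,0]}]'; python3 g.py 30.4 0
```

```text
t: 20.23
tcp_pos: [0.5456, -0.1179, 0.0955]
orientation: [-0.262, 0.964, -0.038, 0.009]
force: [-0.5, 0.3, -0.2]
width: 0.0446
[ 0.5454 -0.1166  0.0964] [ 0.5456 -0.1179  0.0955]
shift cm [-0.03 -0.16 -0.  ] rot deg [-0.02  0.18 -0.06]
```

```bash
python3 -m pendant '[{"gripper":4,"translation":[0,-0.08,0],"delta_rot":[0,0,0]},{"gripper":3,"translation":[0,-0.08,0],"delta_rot":[0,0,0]},{"gripper":2,"translation":[0,-0.08,0],"delta_rot":[0,0,0]},{"gripper":2,"translation":[0,-0.08,0],"delta_rot":[0,0,0]},{"gripper":2,"translation":[0,-0.08,0],"delta_rot":[0,0,0]},{"gripper":2,"translation":[0,-0.08,0],"delta_rot":[0,0,0]},{"gripper":2,"translation":[0,-0.08,0],"delta_rot":[0,0,0]},{"gripper":2,"translation":[0,-0.08,0],"delta_rot":[0,0,0]},{"gripper":2,"translation":[0,-0.08,0],"delta_rot":[0,0,0]},{"gripper":2,"translation":[0,-0.08,0],"delta_rot":[0,0,0]}]'; python3 -c "
from h import *
s=pose()[2];print(s['force'],s['ft_torque'],s['width'],s['tcp_pos'])"
```

```text
t: 21.07
tcp_pos: [0.5456, -0.1161, 0.0964]
orientation: [-0.263, 0.964, -0.038, 0.008]
force: [-0.1, 4.7, 4.5]
width: 0.0238
[-0.07978197  4.74999299  4.50277655] [ 0.97553496  0.0861873  -0.04181062] 0.023830377932900437 [ 0.54563038 -0.1160983   0.0963716 ]
```

```bash
python3 -m pendant '[{"gripper":2,"translation":[0,-0.09,0],"delta_rot":[-3,0,0]},{"gripper":2,"translation":[0,-0.04,0],"delta_rot":[-6,0,0]},{"gripper":2,"translation":[0,0.02,-0.01],"delta_rot":[-9,0,0]},{"gripper":2,"translation":[0,0.07,-0.02],"delta_rot":[-12,0,0]},{"gripper":2,"translation":[0,0.12,-0.03],"delta_rot":[-15,0,0]},{"gripper":2,"translation":[0,0.17,-0.05],"delta_rot":[-18,0,0]},{"gripper":2,"translation":[0,0.22,-0.07],"delta_rot":[-21,0,0]},{"gripper":2,"translation":[0,0.27,-0.09],"delta_rot":[-24,0,0]},{"gripper":2,"translation":[0,0.31,-0.11],"delta_rot":[-27,0,0]},{"gripper":2,"translation":[0,0.37,-0.14],"delta_rot":[-30.4,0,0]}]'; cat > m12.py <<'E'
from h import *
x,r,s=pose();Rz=R.from_euler('z',-4.5,degrees=True)
e=(Rz.inv()*r*R.from_euler('x',-180,degrees=True)).as_rotvec(degrees=True)
print(s['force'].round(1),s['ft_torque'].round(2),s['width'],x.round(4),'phi,pitch,yaw err',e.round(2))
E
python3 m12.py
```

```text
t: 21.9
tcp_pos: [0.5452, -0.1212, 0.095]
orientation: [0.001, 0.999, -0.039, -0.002]
force: [0.3, 1.6, -3.6]
width: 0.0236
[ 0.3  1.6 -3.6] [ 0.23  0.03 -0.16] 0.023595755555533587 [ 0.5452 -0.1212  0.095 ] phi,pitch,yaw err [-0.09  0.18  0.01]
```

```bash
python3 -m pendant '[{"gripper":2,"translation":[0,0,0],"delta_rot":[0,0,0]},{"gripper":2,"translation":[0,0,0],"delta_rot":[0,0,0]},{"gripper":2,"translation":[0,0,0],"delta_rot":[0,0,0]},{"gripper":2,"translation":[0,0,0],"delta_rot":[0,0,0]},{"gripper":2,"translation":[0,0,0],"delta_rot":[0,0,0]},{"gripper":2,"translation":[0,0,0],"delta_rot":[0,0,0]},{"gripper":2,"translation":[0,0,0],"delta_rot":[0,0,0]},{"gripper":2,"translation":[0,0,0],"delta_rot":[0,0,0]},{"gripper":2,"translation":[0,0,0],"delta_rot":[0,0,0]},{"gripper":2,"translation":[0,0,0],"delta_rot":[0,0,0]}]'; python3 m12.py
cat > m13.py <<'E'
from h import *
ims=[]
Rz=R.from_euler('z',-4.5,degrees=True);T=np.array([.5435,-.121,.105])
for c in ['scene','side']:
    p=grab(c)
    for d in eyes.spot_point(p,'pointer_tip')[:2]: print(c,d['point'],d['confidence'])
    for th in (-.3,-.15,0,.15,.3): print(th,proj(p,T+Rz.apply([-.036,-.0245*np.sin(th),.0245*np.cos(th)]))[0].round(1))
    for n,z in [('cover_knob',.124),('cover_seat',.096)]:
        for d in eyes.spot_point(p,n)[:1]: print(c,n,round(d['confidence'],2),np.round(onz(p,d['point'],z),4))
    u,v=proj(p,T+Rz.apply([-.036,0,.01]))[0].astype(int);print(u,v)
    ims.append(cv2.resize(p['color'][v-30:v+30,u-55:u+25,::-1],(400,300),interpolation=cv2.INTER_CUBIC))
cv2.imwrite('pics/v13.png',np.hstack(ims))
E
python3 m13.py
```

```text
t: 22.73
tcp_pos: [0.5452, -0.1211, 0.095]
orientation: [-0.0, 0.999, -0.039, -0.002]
force: [1.0, -1.7, -2.5]
width: 0.0239
[ 1.  -1.7 -2.5] [-0.19 -0.11 -0.14] 0.023888844551526643 [ 0.5452 -0.1211  0.095 ] phi,pitch,yaw err [0.03 0.21 0.03]
scene [308.9, 180.3] 0.61
scene [333.7, 243.9] 0.19
-0.3 [306.4 180.9]
-0.15 [307.4 180.1]
0 [308.3 179.5]
0.15 [309.3 179. ]
0.3 [310.2 178.7]
scene cover_knob 0.58 [0.5881 0.0272 0.124 ]
scene cover_seat 0.7 [0.5941 0.024  0.096 ]
308 183
side [295.6, 169.7] 0.42
-0.3 [294.3 174.8]
-0.15 [294.7 173.9]
0 [295.1 173.2]
0.15 [295.5 172.6]
0.3 [295.9 172.2]
side cover_knob 0.64 [0.5738 0.0405 0.124 ]
side cover_seat 0.94 [0.5792 0.0187 0.096 ]
295 176
```

View pics/v13.png

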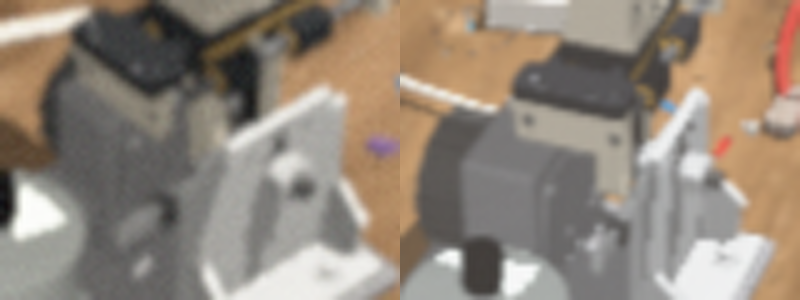

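```bash
python3 m12.py; python3 -c "
from workcell import manip
print(manip.close_job())"
```

```text
[ 1.4 -1.8 -3.7] [-0.27 -0.13 -0.15] 0.02379092386362286 [ 0.5451 -0.1211  0.095 ] phi,pitch,yaw err [0.03 0.21 0.03]
the job is handed in; nothing more can be done
None
```

The cover is seated on the pot, and the arm is holding the bolt head at the straight-up position. I handed the job in at about 23 s of the 51 s allowed.

- **Cover:** I lifted it by the knob and lowered it in small steps. Contact came at the expected seat height, with about 10 N of upward force, and only then did I release it. The wrist picture afterwards showed it flat and centred on the pot. My first grasp lifted before the slow fingers had closed. The cover had not moved, and the second grasp held.
- **Bolt:** I gripped the head at its starting lean of about 0.53 rad, with the gripper tilted to match, and turned it about its own axis to upright. At hand-in the tool's lean was about 0.03° by the arm's joint readings, and the force on the tool was under 5 N. The fingers read 23.8 mm on a 24 mm head, so they sit flush on the flats.
- **Weaker checks:** The pointer itself is only a few pixels in the far cameras. The scene camera puts its tip within about 1 pixel of the straight-up position. The side camera's low-confidence reading was about 3.5 pixels off, and its late cover readings were also off by about 1.5–2 cm. I judged both less reliable than the wrist camera and the arm's own readings.
- **Other items:** The arm was not moved against any of them, and no unexpected force showed. I did not recheck their positions at the end.

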